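Open the red extraction gate over the spatter guard

TASK

Take the bent hook rod by its orange handle from its green cradle, reach over the spatter guard and, with the hook and not the fingers, pull the red gate's paddle towards you until it is fully open; keep a firm, steady pull of about 10 N on it against its stop for a good second so that it seats, never pulling with more than 20 N. Leave the blue gate as it is, do not lean on the guard or knock the other things about, and lay the hook back in its cradle.

Things in the scene. Friction and masses are not known exactly. Their poses are not given: they have to be found in the camera images.
- hook_grip (a point): centre of the orange handle of the hook rod, a block 70 mm long (x), 22 mm wide (y), 30 mm high (z) fixed on a round steel rod 10 mm thick. +x runs along the rod to its bend, +z up as it lies in the cradle; the rod reaches 80 mm back from here and 165 mm forward (+x) to the bend, where it turns straight down (-z). About 0.2 kg, balanced about 45 mm ahead of here
- hook_tip (a point): lower end of the bent-down leg of the hook rod: 165 mm ahead (+x) of and 115 mm below the handle's centre; the leg is round, 10 mm thick
- hook: the hook rod as a whole; its origin and axes are those of hook_grip
- cradle: green fixed cradle, base 190 x 70 mm, two posts 55 mm behind (-x) and 85 mm ahead (+x) of the origin, each with an open V notch (37 mm wide at the mouth, 12 mm thick along x) for the round rod. Origin on the bench below where the handle belongs: laid down, the handle's centre is 145 mm straight above it, rod along the cradle's x, bend at +x, leg hanging down ahead of the base
- guard: fixed upright metal guard, 5 mm thick (x; yellow top edge 12 mm), 300 mm wide (y), 130 mm high; origin on the bench at the middle of its foot, +x points away from the robot to the two gates. A paddle starts 82 to 124 mm behind it and meets a hard stop (paddle middle) 40 to 64 mm behind it: just where differs each time, is not measured and must be felt
- red_paddle: red paddle, an upright plate 10 mm thick (x), 50 mm wide (y), its top edge 90 mm above the bench and its foot 32 mm; origin at the middle of the top edge, axes as the guard's. Behind the guard, 75 mm left or right of its middle. Slides towards the robot (guard's -x) with about 2 N of dry friction, stays where left. For 70 mm behind it nothing is higher than 41 mm
- blue_paddle: origin at the middle of the top edge of the blue paddle, same sizes as the red one, on the other side; to be left as it is
- tee: rusty welded tee on the bench, 70 x 50 mm foot, 83 mm high, origin under it
- magnet: red corner magnet, 80 x 18 mm, 80 mm high, origin under it
- paste: closed jar, 70 mm across, 70 mm high, origin under it
- brush: hand brush lying on the bench
- hammer: hammer lying on the bench
- tin: open metal tin, 80 mm across, 110 mm high, origin under it
There are look-alikes about, which are no part of the job. Leave any yellow look-alike of the cradle alone.

How it is judged:
By the outcome, as a careful person would: the job done as asked, in the order asked, and still so for the second after the job is handed in, with the robot touching nothing.
It also fails if it takes over 54 s, if anything falls off the work surface, if the arm or the gripper's body presses on something with over 40 N, if the wrist force passes 120 N, or if a joint passes its speed limit or range.

ROBOT

A 7-joint arm with a two-finger parallel gripper is mounted at the origin on the work surface. World frame = base frame: x ahead of the robot, y to its left, z up, the work surface at z = 0. Lengths are in m, angles in rad, forces in N, time in s.
With the tool pointing down it reaches from about 0.35 to 0.775 m from the base axis. Payload 3.1 kg.
Tool frame: the origin (TCP) lies on the centre line of the jaws, within the pads' length; the fingertips stand 8 mm ahead of it and the grasp point (between the pads) lies 11 mm behind it; z points along the fingers, x is the direction in which the jaws open and shut, and the axes are right-handed (so a half turn about z gives the same grasp; the last joint's range is limited). The gripper opens to 85 mm and grips with 20 to 120 N. Pads are 22 mm wide; open, the fingers measure 114 mm over their backs; the gripper's body (76 mm by 85 mm) begins 54 mm behind the grasp point. The pads swing forward as they close: fully open they stand 13 mm farther back than shut.
Start: joints at [-1.265, 0.311, 0.014, 1.512, -0.004, 1.319, -0.027], TCP at [0.187, 0.517, 0.239] pointing down, gripper open.
Joint ranges: [-2.7, 2.7], [-0.3, 1.91], [-1.27, 1.3], [0.12, 2.57], [-1.44, 4.58], [0.2, 2.03], [-3.05, 3.05]. Speed limits (rad/s): [2.79, 2.79, 3.14, 3.14, 3.14, 3.14, 3.14].

INTERFACE

Orientations are given as a rotation vector (axis times angle).
In Python, from rig import ctrl gives the robot as it stands.
- The arm moves only by the tool step_arm, never from a script. Its argument "plan" is a list of rows, each an object with "twist": the turn, a rotation vector about the tool's x, y, z as a fraction of full scale, a list of three; "travel": the shift along the tool's x, y, z as a fraction of full scale, a list of three; "fingers": the opening, from -1 (shut) to 1 (fully open). A call has 1 to 20 rows; each row is the pose to reach, as a shift and turn from the pose commanded when the call began, along the tool's axes at that moment; what a row does not reach only later rows make up. Full scale, the value 1, is 0.1 m for a shift and 0.5 rad for a turn. A row lasts 1/8 s, in which the tool goes at most 62.5 mm and 10.7 degrees, less where a joint would pass 70% of its speed; a pose out of reach is approached as far as the arm can. A call with a number of a shift or a turn outside -1 to 1 is refused whole. A call with a gripper value outside its range is refused whole. The fingers move at their own pace and stop on an object; "grip_force" is the grip in N (left out, the last holds). Time passes only in rows, so rows that repeat a pose let the fingers close. It gives the time, the measured TCP pose, the force and the opening at its end, in the units of the state.
- ctrl.sense(): the state, without advancing time (a new reading comes with each control period).
- ctrl.snapshot(name): name is "side" or "top" or "wrist"; returns a dict with "img" (384x512x3 uint8, blue, green, red), "mtx" (3x3 intrinsics, pixels), "cam_to_world" (4x4, takes a point from camera to world coordinates); the wrist camera has in their place "T_tool_cam" (4x4, takes a point from camera to tool coordinates, whose origin is the TCP and whose axes are the tool frame's). Camera axes: x right, y down, z forward; pixel columns grow to the right and rows downward; lengths in m; the calibration is good to about 2 mm. A picture is of the moment at which its call begins: read the wrist's pose just before it. There is no depth.
- ctrl.close_job(): hands the job in, once; it reports no verdict.
Trained networks look in the newest picture that a camera, given by its name, has taken for a name from the list of things; names that differ only in an ending like _2 or _b are one class to them, and where a whole thing is asked for, a point or a joint stands for the part that bears it (a point fixed in the world has none). Each returns a list of dicts, best first, with "confidence" (0 to 1); they miss things now and then, are a little off and sometimes report something else, mostly with a low value. They report only what shows in the picture. A call takes as long as a camera call. They do not tell look-alikes from the thing itself.
- ctrl.spot_in(camera, label): "at" ([x, y, z] in m, in world coordinates, good to about 4 mm: the middle of the surface that is visible of it).
The state is a dict: "time_s": time; "joint_pos": joint angles; "qd": joint speeds; "effort": joint torques, N m; "tcp_pos": TCP position; "tcp_rot": TCP orientation; "contact_force": force on the tool from outside, world axes, zero at the start; "moment": the same for the moment, N m; "opening": finger opening in m.
Only numpy, scipy, OpenCV 4.12 (cv2) and the standard library are available. Lean on these libraries where they do the work, as an engineer would, in place of code of your own. Each camera call takes 0.05 s, during which the arm holds its last target. There are 200 camera calls.

## Working session

There is one attempt and no reset: what is moved stays moved. The work goes in short steps, Python scripts to look and compute and a tool call to move; the robot and the scene stay as the last step left them, time stands still between calls to the robot, and variables do not carry over. Pictures are saved under pics/ and viewed, about 8 in all and at most 12, crops included, and the job is handed in when it is done.

Besides the shell and the picture viewer there is one more tool, called after "Request:" as name(argument=value, ...), one argument or row to a line, values as JSON. step_arm: Moves the arm, as the interface text tells. Its arguments: {"type":"object","properties":{"plan":{"type":"array","items":{"type":"object","properties":{"twist":{"type":"array","items":{"type":"number","minimum":-1,"maximum":1}},"travel":{"type":"array","items":{"type":"number","minimum":-1,"maximum":1}},"fingers":{"type":"number"}}}},"grip_force":{"type":"number"}},"required":["plan"]}

```bash
mkdir -p pics; ls; python3 - <<'E'
from rig import ctrl
import cv2,numpy as np
s=ctrl.sense();print({k:np.round(v,3).tolist() for k,v in s.items()})
for c in ("top","side"):
    r=ctrl.snapshot(c);cv2.imwrite(f"pics/{c}0.png",r["img"]);print(c,r["mtx"].tolist(),np.round(r["cam_to_world"],4).tolist())
    for l in ["hook_grip","hook_tip","hook","cradle","guard","red_paddle","blue_paddle","tee","magnet","paste","brush","hammer","tin"]:
        print(l,[(np.round(d["at"],3).tolist(),round(d["confidence"],2)) for d in ctrl.spot_in(c,l)])
E
```

```text
pics
{'time_s': 0.0, 'joint_pos': [-1.265, 0.312, 0.014, 1.513, -0.004, 1.319, -0.027], 'qd': [-0.0, -0.0, -0.0, 0.001, -0.001, 0.001, -0.0], 'effort': [-0.0, -37.992, 0.146, -23.059, 0.012, 0.014, -0.0], 'tcp_pos': [0.187, 0.516, 0.238], 'tcp_rot': [2.571, 1.803, -0.003], 'contact_force': [-0.145, -0.079, 0.141], 'moment': [0.026, -0.007, -0.045], 'opening': 0.085}
top [[399.6157994443075, 0.0, 254.58889829336186], [0.0, 399.6157994443075, 190.6841894943061], [0.0, 0.0, 1.0]] [[-0.0061, -0.9947, 0.1031, 0.3835], [-1.0, 0.0065, 0.0031, 0.0375], [-0.0037, -0.103, -0.9947, 1.0827], [0.0, 0.0, 0.0, 1.0]]
hook_grip [([0.492, -0.317, 0.152], 0.69), ([0.762, -0.224, 0.022], 0.65)]
hook_tip [([0.493, -0.316, 0.15], 0.89)]
hook [([0.489, -0.319, 0.147], 0.85)]
cradle [([0.487, -0.316, 0.002], 0.62), ([0.253, -0.248, 0.005], 0.6)]
guard [([0.564, 0.064, 0.085], 0.8)]
red_paddle [([0.711, 0.134, 0.032], 0.59)]
blue_paddle [([0.688, -0.02, 0.033], 0.57)]
tee [([0.439, 0.079, 0.011], 0.68)]
magnet [([0.709, 0.129, 0.033], 0.7), ([0.429, -0.127, 0.028], 0.59)]
paste []
brush [([0.362, 0.296, 0.01
[... 266 characters left out ...]
, [-0.6912, -0.5444, 0.4752, -0.4959], [0.0072, -0.6628, -0.7488, 0.9749], [0.0, 0.0, 0.0, 1.0]]
hook_grip [([0.49, -0.322, 0.152], 0.81)]
hook_tip [([0.48, -0.317, 0.152], 0.72)]
hook [([0.482, -0.318, 0.147], 0.8)]
cradle [([0.277, -0.25, 0.006], 0.88), ([0.482, -0.323, 0.006], 0.75)]
guard [([0.48, -0.321, 0.151], 0.69), ([0.565, 0.046, 0.075], 0.63)]
red_paddle [([0.694, 0.129, 0.034], 0.59)]
blue_paddle [([0.665, -0.028, 0.033], 0.95), ([0.409, 0.39, 0.049], 0.72)]
tee [([0.441, 0.076, 0.009], 0.91)]
magnet [([0.408, -0.135, 0.03], 0.57)]
paste [([0.407, 0.387, 0.048], 0.6)]
brush [([0.364, 0.284, 0.016], 0.69)]
hammer [([0.76, -0.245, 0.025], 0.63)]
tin [([0.482, -0.324, 0.005], 0.44)]
```

View pics/top0.png

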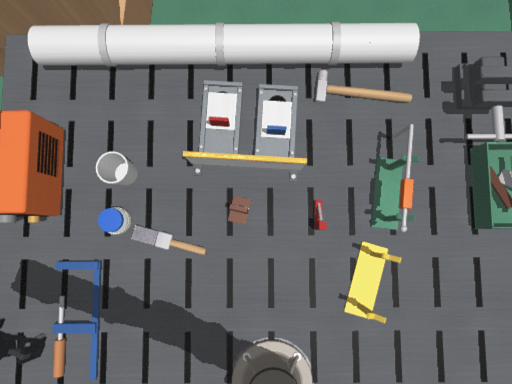

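View pics/side0.png

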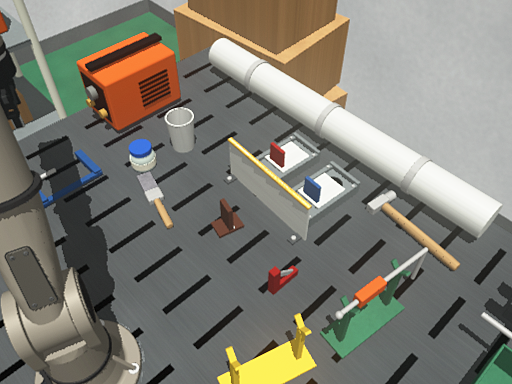

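The top view shows the hook on the green cradle, with the handle at (407,193), the bend at (411,126) and the back end at (404,229). The guard's yellow edge runs from (185,154) to (306,160), and the red paddle is at (219,121). The yellow look-alike is at (367,282). Next I'll measure these precisely.

```bash
cat > h.py <<'E'
import numpy as np,cv2
from scipy.spatial.transform import Rotation as R
def ray(r,uv,z,T=None):
    T=np.array(r["cam_to_world"] if T is None else T);K=np.array(r["mtx"])
    d=T[:3,:3]@np.linalg.solve(K,[uv[0],uv[1],1.]);o=T[:3,3]
    return o+d*(z-o[2])/d[2]
def proj(r,p,T=None):
    T=np.array(r["cam_to_world"] if T is None else T);q=np.linalg.inv(T)@np.r_[p,1];q=np.array(r["mtx"])@q[:3];return q[:2]/q[2]
def seg(img,lo,hi,roi):
    x0,y0,x1,y1=roi;h=cv2.cvtColor(img,cv2.COLOR_BGR2HSV)
    m=np.zeros(h.shape[:2],np.uint8);m[y0:y1,x0:x1]=cv2.inRange(h,lo,hi)[y0:y1,x0:x1]
    n,l,s,c=cv2.connectedComponentsWithStats(m);
    if n<2:return None
    k=1+np.argmax(s[1:,4]);ys,xs=np.where(l==k);pts=np.c_[xs,ys].astype(np.float32)
    return pts,cv2.minAreaRect(pts)
E
python3 - <<'E'
from rig import ctrl
from h import *
t=ctrl.snapshot("top");s=ctrl.snapshot("side")
for nm,r,z,lo,hi,roi in [("handle",t,.16,(3,150,120),(16,255,255),(380,170,430,220)),("yellow",t,.13,(18,120,100),(35,255,255),(170,140,320,175)),
  ("red",t,.09,(0,150,50),(8,255,255),(200,105,240,135)),("red2",t,.09,(170,150,50),(180,255,255),(200,105,240,135)),("blue",t,.09,(100,120,40),(125,255,255),(260,115,295,140)),("green",t,.0,(60,80,40),(90,255,200),(365,140,425,240)),
  ("handleS",s,.16,(3,150,120),(16,255,255),(350,270,400,310)),("yellowS",s,.13,(18,120,100),(35,255,255),(220,130,315,215)),("blueS",s,.09,(100,120,40),(125,255,255),(295,170,330,210)),("redS",s,.09,(0,150,50),(8,255,255),(260,135,290,170))]:
    q=seg(r["img"],lo,hi,roi)
    if q is None: print(nm,None);continue
    b=cv2.boxPoints(q[1]);print(nm,len(q[0]),np.round(b,1).tolist(),[np.round(ray(r,p,z)[:2],4).tolist() for p in b], 'c',np.round(ray(r,q[1][0],z)[:2],4))
print("rod",ray(t,(404.5,229),.145),ray(t,(411,126),.145))
c=cv2.resize(t["img"][100:245,180:430],None,fx=3.2,fy=3.2,interpolation=cv2.INTER_CUBIC);cv2.imwrite("pics/topc.png",c)
w=ctrl.snapshot("wrist");print(w["mtx"],np.round(w["T_tool_cam"],4).tolist())
E
```

```text
handle 283 [[401.3999938964844, 207.60000610351562], [403.70001220703125, 177.89999389648438], [413.29998779296875, 178.60000610351562], [411.0, 208.3000030517578]] [[0.4377, -0.2983], [0.5068, -0.3067], [0.5049, -0.3288], [0.4359, -0.3203]] c [ 0.4712 -0.3135]
yellow 623 [[182.6999969482422, 156.0], [183.0, 150.5], [307.20001220703125, 157.89999389648438], [306.8999938964844, 163.39999389648438]] [[0.5678, 0.2139], [0.5814, 0.2132], [0.5612, -0.0872], [0.5477, -0.0861]] c [0.5645 0.0632]
red 123 [[209.5, 123.9000015258789], [210.0, 116.9000015258789], [228.39999389648438, 118.19999694824219], [227.89999389648438, 125.0999984741211]] [[0.6578, 0.154], [0.676, 0.1529], [0.6725, 0.1061], [0.6543, 0.1073]] c [0.6651 0.1301]
red2 1 [[215.0, 123.0], [215.0, 123.0], [215.0, 123.0], [215.0, 123.0]] [[0.6601, 0.1401], [0.6601, 0.1401], [0.6601, 0.1401], [0.6601, 0.1401]] c [0.6601 0.1401]
blue 122 [[268.0, 126.0], [285.0, 126.0], [285.0, 133.0], [268.0, 133.0]] [[0.6513, 0.0054], [0.651, -0.0377], [0.6329, -0.0375], [0.6332, 0.0056]] c [ 0.6421 -0.016 ]
green 1749 [[370.79998779296875, 227.1
[... 787 characters left out ...]
56, 175.60000610351562], [320.29998779296875, 186.60000610351562], [318.6000061035156, 188.6999969482422]] [[0.6454, 0.0064], [0.6538, 0.0083], [0.6501, -0.0393], [0.6419, -0.0409]] c [ 0.6478 -0.0166]
redS 101 [[270.0, 143.0], [283.0, 143.0], [283.0, 166.0], [270.0, 166.0]] [[0.6697, 0.1581], [0.6953, 0.134], [0.6336, 0.0738], [0.6092, 0.0968]] c [0.6513 0.115 ]
rod [ 0.38854938 -0.30878865  0.145     ] [ 0.63403735 -0.33532908  0.145     ]
[[292.55011643   0.         261.60892243]
 [  0.         292.55011643 194.92411305]
 [  0.           0.           1.        ]] [[1.0, 0.0004, 0.0017, -0.0001], [-0.0009, 0.9557, 0.2942, -0.0746], [-0.0015, -0.2942, 0.9557, -0.1333], [0.0, 0.0, 0.0, 1.0]]
```

View pics/topc.png

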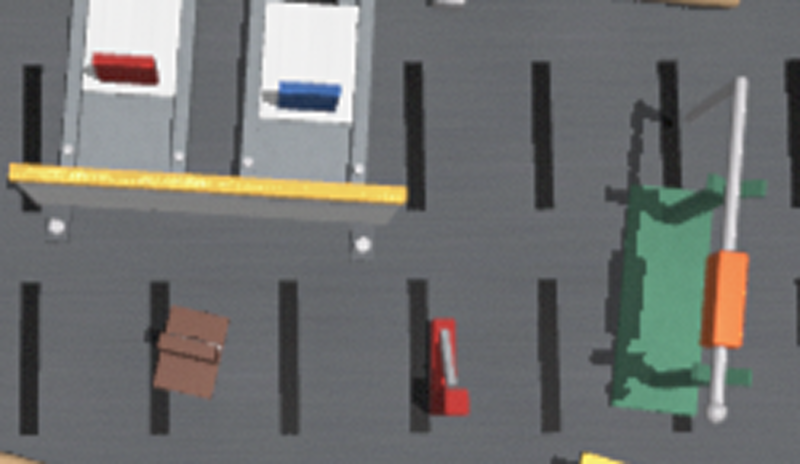

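Request:
step_arm(
  plan=[
    {"twist": [0,0,-0.24],"travel": [0,0,0],"fingers": 1},
    {"twist": [0,0,-0.47],"travel": [0,0,0],"fingers": 1},
    {"twist": [0,0,-0.47],"travel": [0,0,0],"fingers": 1},
  ],
)

```text
time_s: 1.92
tcp_pos: [0.1875, 0.5171, 0.2393]
tcp_rot: [-2.344, -2.091, 0.0]
contact_force: [-0.8, 0.1, -0.0]
opening: 0.0856
```

Request:
step_arm(
  plan=[
    {"travel": [-0.4,0.4,0],"twist": [0,0,0],"fingers": 1},
    {"travel": [-0.8,0.8,0],"twist": [0,0,0],"fingers": 1},
    {"travel": [-1,1,0],"twist": [0,0,0],"fingers": 1},
  ],
)

```text
time_s: 2.3
tcp_pos: [0.2783, 0.4034, 0.2395]
tcp_rot: [2.349, 2.083, 0.001]
contact_force: [-0.1, 0.5, -0.9]
opening: 0.0855
```

Request:
step_arm(
  plan=[
    {"travel": [-0.4,0.4,0],"twist": [0,0,0],"fingers": 1},
    {"travel": [-0.8,0.8,0],"twist": [0,0,0],"fingers": 1},
    {"travel": [-1,1,0],"twist": [0,0,0],"fingers": 1},
  ],
)

```text
time_s: 2.68
tcp_pos: [0.366, 0.2925, 0.2396]
tcp_rot: [2.35, 2.083, 0.001]
contact_force: [0.2, 0.4, 0.7]
opening: 0.0852
```

Request:
step_arm(
  plan=[
    {"travel": [-0.5,0,0],"twist": [0,0,0],"fingers": 1},
    {"travel": [-1,0,0],"twist": [0,0,0],"fingers": 1},
  ],
)

```text
time_s: 2.92
tcp_pos: [0.3526, 0.195, 0.2393]
tcp_rot: [2.345, 2.09, 0.001]
contact_force: [0.9, 0.3, 1.4]
opening: 0.0851
```

Request:
step_arm(
  plan=[
    {"travel": [-0.5,0,0],"twist": [0,0,0],"fingers": 1},
    {"travel": [-1,0,0],"twist": [0,0,0],"fingers": 1},
  ],
)

```text
time_s: 3.18
tcp_pos: [0.341, 0.0955, 0.2395]
tcp_rot: [2.345, 2.09, 0.002]
contact_force: [1.2, -0.5, 0.6]
opening: 0.0853
```

Request:
step_arm(
  plan=[
    {"travel": [-0.5,0,0],"twist": [0,0,0],"fingers": 1},
    {"travel": [-1,0,0],"twist": [0,0,0],"fingers": 1},
    {"travel": [-1,0,0],"twist": [0,0,0],"fingers": 1},
  ],
)

```text
time_s: 3.55
tcp_pos: [0.3295, -0.0055, 0.2396]
tcp_rot: [-2.353, -2.081, -0.002]
contact_force: [0.4, 1.0, 0.1]
opening: 0.0854
```

Request:
step_arm(
  plan=[
    {"travel": [-0.4,0.36,0],"twist": [0,0,0],"fingers": 1},
    {"travel": [-0.8,0.72,0],"twist": [0,0,0],"fingers": 1},
    {"travel": [-1,0.9,0],"twist": [0,0,0],"fingers": 1},
  ],
)

```text
time_s: 3.92
tcp_pos: [0.4097, -0.1133, 0.2397]
tcp_rot: [2.345, 2.088, 0.001]
contact_force: [0.7, -0.3, -0.3]
opening: 0.0854
```

Request:
step_arm(
  plan=[
    {"travel": [-0.4,0.36,0],"twist": [0,0,0],"fingers": 1},
    {"travel": [-0.8,0.72,0],"twist": [0,0,0],"fingers": 1},
    {"travel": [-1,0.87,0],"twist": [0,0,0],"fingers": 1},
  ],
)

```text
time_s: 4.3
tcp_pos: [0.4852, -0.2222, 0.2387]
tcp_rot: [2.344, 2.09, -0.002]
contact_force: [0.3, 0.5, -0.3]
opening: 0.0858
```

Request:
step_arm(
  plan=[
    {"travel": [-0.45,0,0],"twist": [0,0,0],"fingers": 1},
    {"travel": [-0.89,0,0],"twist": [0,0,0],"fingers": 1},
    {"travel": [-0.89,0,0],"twist": [0,0,0],"fingers": 1},
    {"travel": [-0.89,0,0],"twist": [0,0,0],"fingers": 1},
  ],
)

```text
time_s: 4.8
tcp_pos: [0.4742, -0.3079, 0.2388]
tcp_rot: [-2.342, -2.093, -0.002]
contact_force: [-0.3, -0.1, -0.0]
opening: 0.0853
```

```bash
cat >> h.py <<'E'
def tool(s):
    T=np.eye(4);T[:3,:3]=R.from_rotvec(s["tcp_rot"]).as_matrix();T[:3,3]=s["tcp_pos"];return T
E
python3 - <<'E'
from rig import ctrl
from h import *
s=ctrl.sense();w=ctrl.snapshot("wrist");cv2.imwrite("pics/w1.png",w["img"])
TT=tool(s);T=TT@np.array(w["T_tool_cam"]);print(np.round(TT,4))
q=seg(w["img"],(3,150,100),(18,255,255),(0,0,512,384));b=cv2.boxPoints(q[1])
print(len(q[0]),np.round(b,1).tolist(),[np.round(ray(w,p,.16,T),4).tolist() for p in b],ray(w,q[1][0],.16,T))
E
```

```text
[[ 1.119e-01  9.937e-01  1.000e-04  4.742e-01]
 [ 9.937e-01 -1.119e-01  1.600e-03 -3.079e-01]
 [ 1.600e-03 -1.000e-04 -1.000e+00  2.388e-01]
 [ 0.000e+00  0.000e+00  0.000e+00  1.000e+00]]
1051 [[239.3000030517578, 242.6999969482422], [241.10000610351562, 155.60000610351562], [266.8999938964844, 156.10000610351562], [265.1000061035156, 243.1999969482422]] [[0.5027, -0.3287, 0.16], [0.4336, -0.3181, 0.16], [0.4361, -0.2994, 0.16], [0.5055, -0.3083, 0.16]] [ 0.46785466 -0.31339675  0.16      ]
```

View pics/w1.png

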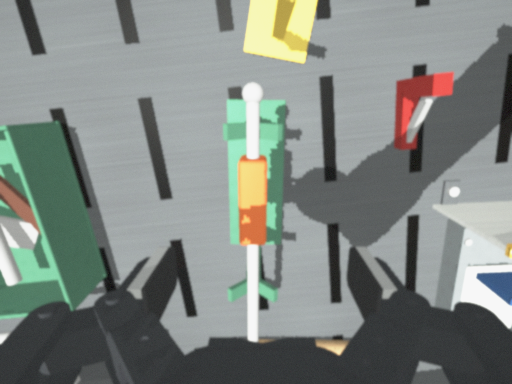

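Request:
step_arm(
  plan=[
    {"travel": [-0.06,-0.04,0.3],"twist": [0,0,0.02],"fingers": 1},
    {"travel": [-0.06,-0.04,0.6],"twist": [0,0,0.02],"fingers": 1},
    {"travel": [-0.06,-0.04,0.9],"twist": [0,0,0.02],"fingers": 1},
  ],
)

```text
time_s: 5.22
tcp_pos: [0.4701, -0.3123, 0.1484]
tcp_rot: [-2.35, -2.085, -0.003]
contact_force: [0.7, -0.4, -0.1]
opening: 0.0851
```

Request:
step_arm(
  grip_force=40,
  plan=[
    {"travel": [0,0,0.15],"twist": [0,0,0],"fingers": 1},
    {"travel": [0,0,0.15],"twist": [0,0,0],"fingers": 0},
    {"travel": [0,0,0.15],"twist": [0,0,0],"fingers": -1},
    {"travel": [0,0,0.15],"twist": [0,0,0],"fingers": -1},
    {"travel": [0,0,0.15],"twist": [0,0,0],"fingers": -1},
    {"travel": [0,0,0.15],"twist": [0,0,0],"fingers": -1},
    {"travel": [0,0,0.15],"twist": [0,0,0],"fingers": -1},
    {"travel": [0,0,0.15],"twist": [0,0,0],"fingers": -1},
  ],
)

```text
time_s: 6.22
tcp_pos: [0.4693, -0.3147, 0.1355]
tcp_rot: [2.353, 2.081, 0.003]
contact_force: [-0.9, 2.7, 6.4]
opening: 0.0215
```

Request:
step_arm(
  grip_force=120,
  plan=[
    {"travel": [0,0,0],"twist": [0,0,0],"fingers": -1},
    {"travel": [0,0,-0.02],"twist": [0,0,0],"fingers": -1},
    {"travel": [0,0,-0.1],"twist": [0,0,0],"fingers": -1},
    {"travel": [0,0,-0.4],"twist": [0,0,0],"fingers": -1},
    {"travel": [0,0,-0.7],"twist": [0,0,0],"fingers": -1},
    {"travel": [0,0,-1],"twist": [0,0,0],"fingers": -1},
    {"travel": [0,0,-1],"twist": [0,0,0],"fingers": -1},
  ],
)

```text
time_s: 7.1
tcp_pos: [0.4694, -0.3166, 0.2368]
tcp_rot: [2.35, 2.077, 0.001]
contact_force: [0.3, -0.5, -1.6]
opening: 0.0204
```

Request:
step_arm(
  plan=[
    {"travel": [0,0,-0.2],"twist": [0,0,0],"fingers": -1},
    {"travel": [0,0,-0.3],"twist": [0,0,0],"fingers": -1},
    {"travel": [0,0,-0.3],"twist": [0,0,0],"fingers": -1},
    {"travel": [0,0,-0.3],"twist": [0,0,0],"fingers": -1},
    {"travel": [0,0,-0.3],"twist": [0,0,0],"fingers": -1},
  ],
)

```text
time_s: 7.72
tcp_pos: [0.4683, -0.3145, 0.2634]
tcp_rot: [-2.352, -2.08, 0.001]
contact_force: [-0.3, 0.4, -1.6]
opening: 0.0205
```

```bash
python3 - <<'E'
from rig import ctrl
from h import *
s=ctrl.sense();print(s["tcp_pos"],s["contact_force"],s["moment"],s["opening"]);t=ctrl.snapshot("top");p=ctrl.snapshot("side")
print(np.round(tool(s),4))
for c in("top","side"):
    for l in("hook_tip","hook_grip"):print(c,l,ctrl.spot_in(c,l))
cv2.imwrite("pics/two.png",np.hstack([cv2.resize(t["img"][80:280,260:460],(400,400)),cv2.resize(p["img"][180:380,300:500],(400,400))]))
E
```

```text
[ 0.46831065 -0.31446838  0.26343058] [-0.28049386  0.44901724 -1.61626995] [0.0252224  0.03338478 0.0069442 ] 0.020541239292723668
[[ 1.224e-01  9.925e-01 -1.300e-03  4.683e-01]
 [ 9.925e-01 -1.224e-01  9.000e-04 -3.145e-01]
 [ 7.000e-04 -1.400e-03 -1.000e+00  2.634e-01]
 [ 0.000e+00  0.000e+00  0.000e+00  1.000e+00]]
top hook_tip [{'at': [0.564, 0.062, 0.0864], 'confidence': 0.69}, {'at': [0.5125, -0.3174, 0.2753], 'confidence': 0.66}]
top hook_grip [{'at': [0.5115, -0.3169, 0.2792], 'confidence': 0.92}]
side hook_tip [{'at': [0.4548, -0.3161, 0.2766], 'confidence': 0.83}]
side hook_grip [{'at': [0.4635, -0.3197, 0.2816], 'confidence': 0.84}]
```

View pics/two.png

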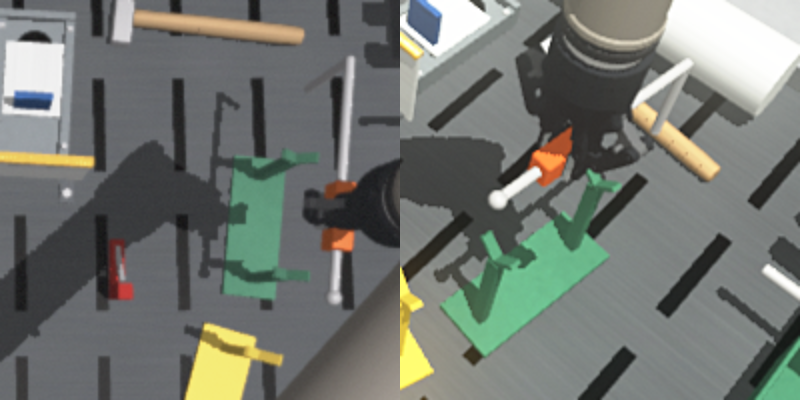

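The hook is held level and clear of the cradle. The bend is at top pixel (435,110) and side pixel (444,212). I'll triangulate the rod to get the in-hand offset.

```bash
cat >> h.py <<'E'
def tri(rs,uvs):
    P=[np.array(r["mtx"])@np.linalg.inv(r["cam_to_world"])[:3] for r in rs]
    X=cv2.triangulatePoints(P[0],P[1],np.array(uvs[0],float),np.array(uvs[1],float))[:,0];return X[:3]/X[3]
E
python3 - <<'E'
from rig import ctrl
from h import *
s=ctrl.sense();T=tool(s);t=ctrl.snapshot("top");p=ctrl.snapshot("side")
for n,a,b in(("bend",(435,110),(444,212)),("back",(427,229),(348.5,279.5))):
    X=tri((t,p),(a,b));print(n,X,"tool",(np.linalg.inv(T)@np.r_[X,1])[:3])
print("red",tri((t,p),((219,118),(276.5,145))), "paddle top from nets etc")
ex=np.array([.9978,-.067,0]);ey=np.array([.067,.9978,0]);G=np.array([.5645,.0632,0])
h=G+.122*ex+.0745*ey-.165*ex;d=h-s["tcp_pos"];print(h,"delta tool",T[:3,:3].T@d)
E
```

```text
bend [ 0.63388036 -0.33600642  0.2737397 ] tool [-0.0008107   0.16663919 -0.00958916]
back [ 0.38817798 -0.30532141  0.27762058] tool [-0.00044767 -0.08097221 -0.01342977]
red [0.66739417 0.12985477 0.10394506] paddle top from nets etc
[0.5265861 0.1404171 0.       ] delta tool [0.45886612 0.00184935 0.26421073]
```

Request:
step_arm(
  plan=[
    {"travel": [0.3,0,0],"twist": [0,0,0],"fingers": -1},
    {"travel": [0.65,0,0],"twist": [0,0,0],"fingers": -1},
    {"travel": [1,0,0],"twist": [0,0,0],"fingers": -1},
  ],
)

```text
time_s: 8.5
tcp_pos: [0.481, -0.2146, 0.2644]
tcp_rot: [2.354, 2.08, 0.001]
contact_force: [1.0, 0.6, -0.9]
opening: 0.0205
```

Request:
step_arm(
  plan=[
    {"travel": [0.35,0,0],"twist": [0,0,0],"fingers": -1},
    {"travel": [0.7,0,0],"twist": [0,0,0],"fingers": -1},
    {"travel": [1,0,0],"twist": [0,0,0],"fingers": -1},
  ],
)

```text
time_s: 8.88
tcp_pos: [0.4933, -0.1147, 0.2644]
tcp_rot: [-2.352, -2.082, -0.001]
contact_force: [-0.6, -0.2, -1.1]
opening: 0.0205
```

Request:
step_arm(
  plan=[
    {"travel": [0.35,0,0],"twist": [0,0,0],"fingers": -1},
    {"travel": [0.7,0,0],"twist": [0,0,0],"fingers": -1},
    {"travel": [1,0,0],"twist": [0,0,0],"fingers": -1},
  ],
)

```text
time_s: 9.25
tcp_pos: [0.5054, -0.0155, 0.2644]
tcp_rot: [-2.352, -2.082, -0.001]
contact_force: [0.3, 0.3, -0.8]
opening: 0.0204
```

Request:
step_arm(
  plan=[
    {"travel": [0.35,0,0],"twist": [0,0,0],"fingers": -1},
    {"travel": [0.7,0,0],"twist": [0,0,0],"fingers": -1},
    {"travel": [1,0,0],"twist": [0,0,0],"fingers": -1},
  ],
)

```text
time_s: 9.62
tcp_pos: [0.5176, 0.0838, 0.2644]
tcp_rot: [-2.352, -2.082, -0.001]
contact_force: [-0.7, 0.3, -1.3]
opening: 0.0205
```

Request:
step_arm(
  plan=[
    {"travel": [0.3,0,0],"twist": [0,0,-0.05],"fingers": -1},
    {"travel": [0.5,0.01,0],"twist": [0,0,-0.11],"fingers": -1},
    {"travel": [0.59,0.02,0],"twist": [0,0,-0.11],"fingers": -1},
    {"travel": [0.59,0.02,0],"twist": [0,0,-0.11],"fingers": -1},
    {"travel": [0.59,0.02,0],"twist": [0,0,-0.11],"fingers": -1},
  ],
)

```text
time_s: 10.25
tcp_pos: [0.527, 0.1387, 0.2644]
tcp_rot: [2.298, 2.141, -0.001]
contact_force: [0.5, 0.0, -2.0]
opening: 0.0209
```

```bash
python3 - <<'E'
from rig import ctrl
from h import *
s=ctrl.sense();print(s["tcp_pos"],s["contact_force"],s["opening"]);T=tool(s);print(np.round(T,4));t=ctrl.snapshot("top");p=ctrl.snapshot("side")
b=(T@[0,.1655,-.0105,1])[:3];tip=b-[0,0,.115]
for r in(t,p):print("bend px",proj(r,b),"tip px",proj(r,tip))
print("tip",tip)
cv2.imwrite("pics/two2.png",np.hstack([cv2.resize(t["img"][60:190,150:320],(520,400)),cv2.resize(p["img"][40:240,180:330],(280,400))]))
E
```

```text
[0.52696317 0.13865359 0.26440691] [ 0.48967788  0.03564884 -1.95687669] 0.02087946483925692
[[ 7.030e-02  9.975e-01  1.000e-04  5.270e-01]
 [ 9.975e-01 -7.030e-02 -1.000e-03  1.387e-01]
 [-1.000e-03  2.000e-04 -1.000e+00  2.644e-01]
 [ 0.000e+00  0.000e+00  0.000e+00  1.000e+00]]
bend px [212.28397611  84.00129057] tip px [217.55816765 101.83211914]
bend px [287.7165243  88.5976213] tip px [285.32911696 125.07931122]
tip [0.69205251 0.12702618 0.15993364]
```

View pics/two2.png

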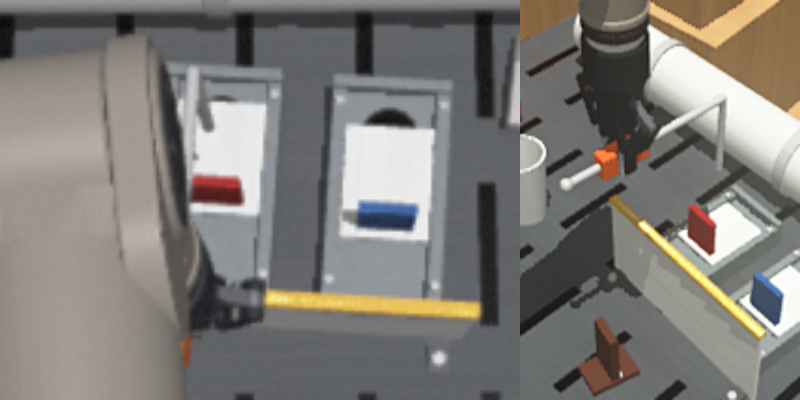

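The leg is over the space behind the red paddle; the predicted and seen tip agree within 2 px. Now I'll lower it.

Request:
step_arm(
  plan=[
    {"travel": [0.02,0,0.3],"twist": [0,0,0],"fingers": -1},
    {"travel": [0.02,0,0.55],"twist": [0,0,0],"fingers": -1},
    {"travel": [0.02,0,0.75],"twist": [0,0,0],"fingers": -1},
    {"travel": [0.02,0,0.9],"twist": [0,0,0],"fingers": -1},
    {"travel": [0.02,0,1],"twist": [0,0,0],"fingers": -1},
    {"travel": [0.02,0,1],"twist": [0,0,0],"fingers": -1},
    {"travel": [0.02,0,1],"twist": [0,0,0],"fingers": -1},
  ],
)

```text
time_s: 11.22
tcp_pos: [0.5276, 0.1425, 0.1651]
tcp_rot: [2.295, 2.144, 0.002]
contact_force: [0.6, 0.3, -0.7]
opening: 0.0204
```

Request:
step_arm(
  plan=[
    {"travel": [0,0,0.04],"twist": [0,0,0],"fingers": -1},
    {"travel": [0,-0.04,0.04],"twist": [0,0,0],"fingers": -1},
    {"travel": [0,-0.08,0.04],"twist": [0,0,0],"fingers": -1},
    {"travel": [0,-0.08,0.04],"twist": [0,0,0],"fingers": -1},
  ],
)

```text
time_s: 11.72
tcp_pos: [0.5185, 0.1432, 0.1604]
tcp_rot: [-2.295, -2.145, -0.0]
contact_force: [-0.6, -0.2, -1.6]
opening: 0.0206
```

```bash
python3 - <<'E'
from rig import ctrl
from h import *
s=ctrl.sense();print(s["time_s"],s["tcp_pos"],s["contact_force"],s["moment"]);t=ctrl.snapshot("top");p=ctrl.snapshot("side");s=ctrl.sense();print(s["contact_force"])
cv2.imwrite("pics/two3.png",np.hstack([cv2.resize(t["img"][60:190,150:320],(520,400)),cv2.resize(p["img"][80:220,210:315],(280,373)).copy() if 0 else cv2.resize(p["img"][70:220,210:315],(280,400))]))
E
```

```text
11.725 [0.51853958 0.14323709 0.16042875] [-0.5774829  -0.15883064 -1.55680753] [ 0.00358935  0.03743769 -0.01252024]
[-0.1945176   0.06236722 -0.86018931]
```

View pics/two3.png

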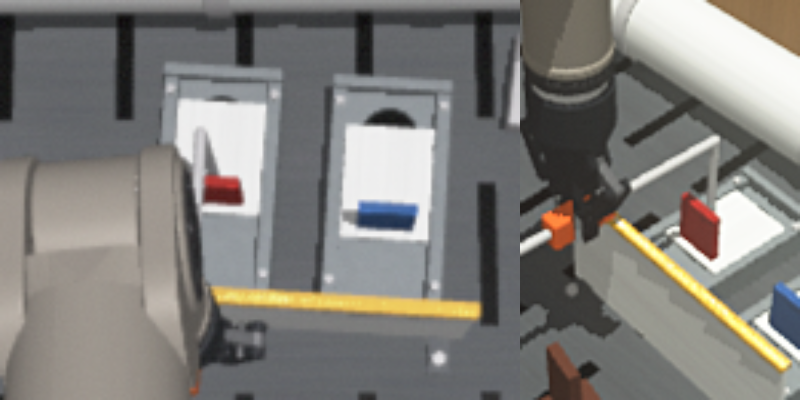

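Request:
step_arm(
  plan=[
    {"travel": [0,-0.03,0],"twist": [0,0,0],"fingers": -1},
    {"travel": [0,-0.06,0],"twist": [0,0,0],"fingers": -1},
    {"travel": [0,-0.09,0],"twist": [0,0,0],"fingers": -1},
    {"travel": [0,-0.12,0],"twist": [0,0,0],"fingers": -1},
    {"travel": [0,-0.15,0],"twist": [0,0,0],"fingers": -1},
  ],
)

```text
time_s: 12.45
tcp_pos: [0.5042, 0.1439, 0.1605]
tcp_rot: [2.295, 2.144, 0.001]
contact_force: [2.7, -0.4, -2.1]
opening: 0.0204
```

Request:
step_arm(
  plan=[
    {"travel": [0,-0.03,0],"twist": [0,0,0],"fingers": -1},
    {"travel": [0,-0.06,0],"twist": [0,0,0],"fingers": -1},
    {"travel": [0,-0.09,0],"twist": [0,0,0],"fingers": -1},
    {"travel": [0,-0.12,0],"twist": [0,0,0],"fingers": -1},
    {"travel": [0,-0.15,0],"twist": [0,0,0],"fingers": -1},
    {"travel": [0,-0.17,0],"twist": [0,0,0],"fingers": -1},
    {"travel": [0,-0.17,0],"twist": [0,0,0],"fingers": -1},
  ],
)

```text
time_s: 13.32
tcp_pos: [0.4867, 0.1453, 0.1604]
tcp_rot: [-2.295, -2.145, 0.0]
contact_force: [1.6, -0.9, -1.2]
opening: 0.0205
```

```bash
python3 - <<'E'
from rig import ctrl
from h import *
t=ctrl.snapshot("top");s=ctrl.sense();print(s["time_s"],s["tcp_pos"],s["contact_force"],s["moment"])
for nm,lo,hi,roi in (("red",(0,150,50),(8,255,255),(200,105,240,150)),("blue",(100,120,40),(125,255,255),(260,115,295,140))):
    q=seg(t["img"],lo,hi,roi);print(nm,q[0].min(0),q[0].max(0),ray(t,(q[0][:,0].mean(),q[0][:,1].min()),.09))
E
```

```text
13.375 [0.48673831 0.14529483 0.16031357] [ 1.5812683   0.37595549 -1.21052878] [-0.05472925 -0.40679698 -0.12169064]
red [217. 128.] [227. 135.] [0.64696668 0.12292328 0.09      ]
blue [268. 126.] [285. 133.] [ 0.65117342 -0.01520114  0.09      ]
```

Request:
step_arm(
  plan=[
    {"travel": [0,-0.01,0],"twist": [0,0,0],"fingers": -1},
    {"travel": [0,-0.02,0],"twist": [0,0,0],"fingers": -1},
    {"travel": [0,-0.03,0],"twist": [0,0,0],"fingers": -1},
    {"travel": [0,-0.04,0],"twist": [0,0,0],"fingers": -1},
    {"travel": [0,-0.04,0],"twist": [0,0,0],"fingers": -1},
  ],
)

```text
time_s: 14.0
tcp_pos: [0.4829, 0.1455, 0.1603]
tcp_rot: [-2.295, -2.145, 0.0]
contact_force: [1.7, -0.5, -1.0]
opening: 0.0208
```

Request:
step_arm(
  plan=[
    {"travel": [0,-0.01,0],"twist": [0,0,0],"fingers": -1},
    {"travel": [0,-0.02,0],"twist": [0,0,0],"fingers": -1},
    {"travel": [0,-0.02,0],"twist": [0,0,0],"fingers": -1},
  ],
)

```text
time_s: 14.38
tcp_pos: [0.4809, 0.1457, 0.1603]
tcp_rot: [-2.295, -2.145, 0.0]
contact_force: [1.9, -0.1, -1.8]
opening: 0.0205
```

Request:
step_arm(
  plan=[
    {"travel": [0,-0.01,0],"twist": [0,0,0],"fingers": -1},
    {"travel": [0,-0.02,0],"twist": [0,0,0],"fingers": -1},
    {"travel": [0,-0.02,0],"twist": [0,0,0],"fingers": -1},
  ],
)

```text
time_s: 14.75
tcp_pos: [0.4789, 0.1458, 0.1603]
tcp_rot: [-2.295, -2.145, 0.0]
contact_force: [2.0, -0.2, -1.7]
opening: 0.0204
```

Request:
step_arm(
  plan=[
    {"travel": [0,-0.01,0],"twist": [0,0,0],"fingers": -1},
    {"travel": [0,-0.02,0],"twist": [0,0,0],"fingers": -1},
    {"travel": [0,-0.02,0],"twist": [0,0,0],"fingers": -1},
  ],
)

```text
time_s: 15.12
tcp_pos: [0.4769, 0.1459, 0.1603]
tcp_rot: [-2.295, -2.145, 0.0]
contact_force: [2.1, 0.6, -1.3]
opening: 0.0204
```

Request:
step_arm(
  plan=[
    {"travel": [0,-0.01,0],"twist": [0,0,0],"fingers": -1},
    {"travel": [0,-0.02,0],"twist": [0,0,0],"fingers": -1},
    {"travel": [0,-0.02,0],"twist": [0,0,0],"fingers": -1},
  ],
)

```text
time_s: 15.5
tcp_pos: [0.4749, 0.146, 0.1603]
tcp_rot: [-2.295, -2.145, 0.0]
contact_force: [1.7, 1.6, -1.5]
opening: 0.0199
```

Request:
step_arm(
  plan=[
    {"travel": [0,-0.01,0],"twist": [0,0,0],"fingers": -1},
    {"travel": [0,-0.02,0],"twist": [0,0,0],"fingers": -1},
    {"travel": [0,-0.02,0],"twist": [0,0,0],"fingers": -1},
  ],
)

```text
time_s: 15.88
tcp_pos: [0.4729, 0.1461, 0.1603]
tcp_rot: [-2.295, -2.145, 0.0]
contact_force: [2.7, 0.5, -0.8]
opening: 0.0203
```

Request:
step_arm(
  plan=[
    {"travel": [0,-0.01,0],"twist": [0,0,0],"fingers": -1},
    {"travel": [0,-0.02,0],"twist": [0,0,0],"fingers": -1},
    {"travel": [0,-0.02,0],"twist": [0,0,0],"fingers": -1},
  ],
)

```text
time_s: 16.25
tcp_pos: [0.4723, 0.1461, 0.1605]
tcp_rot: [2.294, 2.143, 0.003]
contact_force: [5.3, -0.2, -4.1]
opening: 0.0202
```

Request:
step_arm(
  plan=[
    {"travel": [0,-0.01,0],"twist": [0,0,0],"fingers": -1},
    {"travel": [0,-0.01,0],"twist": [0,0,0],"fingers": -1},
    {"travel": [0,-0.01,0],"twist": [0,0,0],"fingers": -1},
  ],
)

```text
time_s: 16.62
tcp_pos: [0.4721, 0.146, 0.1607]
tcp_rot: [2.293, 2.142, 0.005]
contact_force: [6.2, -0.2, -4.6]
opening: 0.0204
```

Request:
step_arm(
  plan=[
    {"travel": [0,-0.01,0],"twist": [0,0,0],"fingers": -1},
    {"travel": [0,-0.02,0],"twist": [0,0,0],"fingers": -1},
    {"travel": [0,-0.02,0],"twist": [0,0,0],"fingers": -1},
    {"travel": [0,-0.02,0],"twist": [0,0,0],"fingers": -1},
  ],
)

```text
time_s: 17.12
tcp_pos: [0.4717, 0.1459, 0.161]
tcp_rot: [2.292, 2.14, 0.009]
contact_force: [9.1, 0.2, -5.6]
opening: 0.0207
```

```bash
python3 - <<'E'
from rig import ctrl
from h import *
p=ctrl.snapshot("side");s=ctrl.sense();print(s["time_s"],s["tcp_pos"],s["contact_force"],s["moment"],s["effort"])
cv2.imwrite("pics/pull.png",cv2.resize(p["img"][60:240,160:340],(540,540)))
E
```

```text
17.175 [0.47174007 0.14591186 0.1610311 ] [ 9.10532643 -0.92869022 -6.19627616] [-0.02707834 -1.94269082  0.07908437] [ -1.45654645 -32.08121538   2.60422356 -18.60264838  -0.53665984
   3.15289512  -0.05185085]
```

View pics/pull.png

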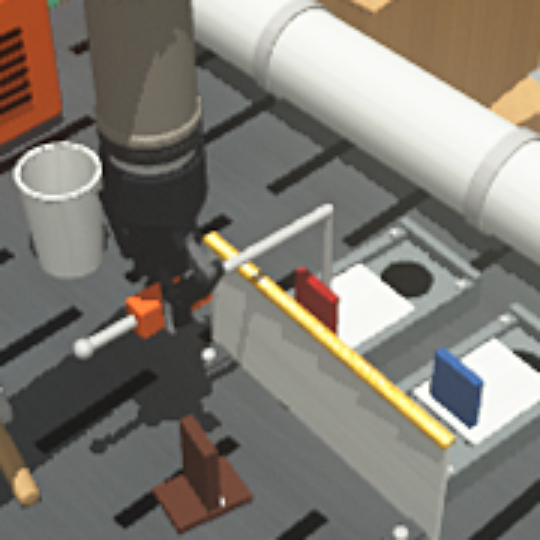

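Request:
step_arm(
  plan=[
    {"travel": [0,-0.005,0],"twist": [0,0,0],"fingers": -1},
    {"travel": [0,-0.005,0],"twist": [0,0,0],"fingers": -1},
    {"travel": [0,-0.005,0],"twist": [0,0,0],"fingers": -1},
    {"travel": [0,-0.005,0],"twist": [0,0,0],"fingers": -1},
    {"travel": [0,-0.005,0],"twist": [0,0,0],"fingers": -1},
    {"travel": [0,-0.005,0],"twist": [0,0,0],"fingers": -1},
  ],
)

```text
time_s: 17.92
tcp_pos: [0.4716, 0.1459, 0.1612]
tcp_rot: [2.292, 2.139, 0.01]
contact_force: [10.3, 0.2, -6.3]
opening: 0.0203
```

Request:
step_arm(
  plan=[
    {"travel": [0,0,0],"twist": [0,0,0],"fingers": -1},
    {"travel": [0,0,0],"twist": [0,0,0],"fingers": -1},
    {"travel": [0,0,0],"twist": [0,0,0],"fingers": -1},
    {"travel": [0,0,0],"twist": [0,0,0],"fingers": -1},
    {"travel": [0,0,0],"twist": [0,0,0],"fingers": -1},
    {"travel": [0,0,0],"twist": [0,0,0],"fingers": -1},
    {"travel": [0,0,0],"twist": [0,0,0],"fingers": -1},
    {"travel": [0,0,0],"twist": [0,0,0],"fingers": -1},
  ],
)

```text
time_s: 18.92
tcp_pos: [0.4716, 0.1459, 0.1611]
tcp_rot: [2.292, 2.139, 0.01]
contact_force: [8.7, 0.2, -6.1]
opening: 0.0205
```

Request:
step_arm(
  plan=[
    {"travel": [0,-0.004,0],"twist": [0,0,0],"fingers": -1},
    {"travel": [0,-0.004,0],"twist": [0,0,0],"fingers": -1},
    {"travel": [0,-0.004,0],"twist": [0,0,0],"fingers": -1},
    {"travel": [0,-0.004,0],"twist": [0,0,0],"fingers": -1},
  ],
)

```text
time_s: 19.42
tcp_pos: [0.4716, 0.1459, 0.1612]
tcp_rot: [2.292, 2.139, 0.011]
contact_force: [10.9, 0.0, -7.4]
opening: 0.0207
```

Request:
step_arm(
  plan=[
    {"travel": [0,0,0],"twist": [0,0,0],"fingers": -1},
    {"travel": [0,0,0],"twist": [0,0,0],"fingers": -1},
    {"travel": [0,0,0],"twist": [0,0,0],"fingers": -1},
    {"travel": [0,0,0],"twist": [0,0,0],"fingers": -1},
  ],
)

```text
time_s: 19.92
tcp_pos: [0.4716, 0.1459, 0.1612]
tcp_rot: [2.292, 2.139, 0.011]
contact_force: [10.8, -0.0, -7.2]
opening: 0.0205
```

Request:
step_arm(
  plan=[
    {"travel": [0,0,0],"twist": [0,0,0],"fingers": -1},
    {"travel": [0,0,0],"twist": [0,0,0],"fingers": -1},
    {"travel": [0,0,0],"twist": [0,0,0],"fingers": -1},
    {"travel": [0,0,0],"twist": [0,0,0],"fingers": -1},
    {"travel": [0,0,0],"twist": [0,0,0],"fingers": -1},
    {"travel": [0,0,0],"twist": [0,0,0],"fingers": -1},
  ],
)

```text
time_s: 20.68
tcp_pos: [0.4716, 0.1459, 0.1612]
tcp_rot: [2.292, 2.139, 0.011]
contact_force: [11.4, -0.4, -6.8]
opening: 0.0204
```

Request:
step_arm(
  plan=[
    {"travel": [0,0.04,0],"twist": [0,0,0],"fingers": -1},
    {"travel": [0,0.1,0],"twist": [0,0,0],"fingers": -1},
    {"travel": [0,0.2,0],"twist": [0,0,0],"fingers": -1},
    {"travel": [0,0.2,0],"twist": [0,0,0],"fingers": -1},
    {"travel": [0,0.2,0],"twist": [0,0,0],"fingers": -1},
  ],
)

```text
time_s: 21.3
tcp_pos: [0.4866, 0.1451, 0.16]
tcp_rot: [-2.295, -2.144, 0.002]
contact_force: [-0.0, 0.1, -1.7]
opening: 0.0201
```

Request:
step_arm(
  plan=[
    {"travel": [0,0,-0.2],"twist": [0,0,0],"fingers": -1},
    {"travel": [0,0,-0.5],"twist": [0,0,0],"fingers": -1},
    {"travel": [0,0,-0.8],"twist": [0,0,0],"fingers": -1},
    {"travel": [0,0,-1],"twist": [0,0,0],"fingers": -1},
    {"travel": [0,0,-1],"twist": [0,0,0],"fingers": -1},
  ],
)

```text
time_s: 21.92
tcp_pos: [0.4879, 0.1454, 0.2617]
tcp_rot: [2.295, 2.145, 0.005]
contact_force: [0.0, 0.9, -3.0]
opening: 0.0205
```

Request:
step_arm(
  plan=[
    {"travel": [0,0.2,-0.1],"twist": [0,0,0],"fingers": -1},
    {"travel": [0,0.3,-0.1],"twist": [0,0,0.11],"fingers": -1},
    {"travel": [0,0.3,-0.1],"twist": [0,0,0.11],"fingers": -1},
    {"travel": [0,0.3,-0.1],"twist": [0,0,0.11],"fingers": -1},
  ],
)

```text
time_s: 22.42
tcp_pos: [0.5161, 0.1431, 0.2693]
tcp_rot: [-2.353, -2.08, 0.003]
contact_force: [0.2, 0.2, -0.9]
opening: 0.0202
```

```bash
python3 - <<'E'
from rig import ctrl
from h import *
s=ctrl.sense();T=tool(s);print(s["time_s"],s["contact_force"]);print(np.round(T,4));t=ctrl.snapshot("top");p=ctrl.snapshot("side")
print("delta to cradle tool",T[:3,:3].T@(np.array([.4694,-.3145,.2634])-s["tcp_pos"]))
cv2.imwrite("pics/two4.png",np.hstack([cv2.resize(t["img"][60:190,150:320],(520,400)),cv2.resize(p["img"][60:220,180:308],(280,350)) if 0 else cv2.resize(p["img"][40:240,180:320],(280,400))]))
E
```

```text
22.425 [ 0.16723004  0.17657761 -0.93516913]
[[ 1.224e-01  9.925e-01 -2.400e-03  5.161e-01]
 [ 9.925e-01 -1.225e-01 -5.000e-04  1.431e-01]
 [-8.000e-04 -2.300e-03 -1.000e+00  2.693e-01]
 [ 0.000e+00  0.000e+00  0.000e+00  1.000e+00]]
delta to cradle tool [-0.45988516  0.00968766  0.00628787]
```

View pics/two4.png

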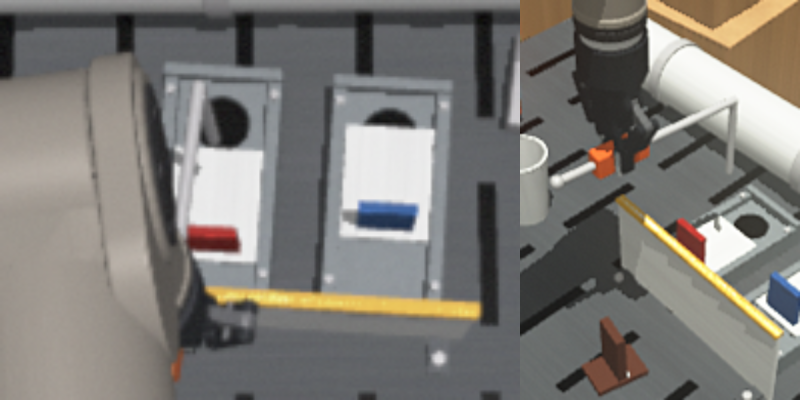

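The red gate is open and the blue one unmoved. The hook is clear, so I'll carry it back.

Request:
step_arm(
  plan=[
    {"travel": [-0.3,0,0],"twist": [0,0,0],"fingers": -1},
    {"travel": [-0.65,0.05,0],"twist": [0,0,0],"fingers": -1},
    {"travel": [-1,0.1,0],"twist": [0,0,0],"fingers": -1},
  ],
)

```text
time_s: 22.9
tcp_pos: [0.5143, 0.042, 0.2703]
tcp_rot: [-2.352, -2.082, -0.001]
contact_force: [0.4, 1.3, -1.0]
opening: 0.0202
```

Request:
step_arm(
  plan=[
    {"travel": [-0.35,0,0],"twist": [0,0,0],"fingers": -1},
    {"travel": [-0.7,0,0],"twist": [0,0,0],"fingers": -1},
    {"travel": [-1,0,0],"twist": [0,0,0],"fingers": -1},
  ],
)

```text
time_s: 23.28
tcp_pos: [0.5018, -0.0579, 0.2704]
tcp_rot: [-2.354, -2.08, -0.0]
contact_force: [1.1, 1.0, -2.2]
opening: 0.0209
```

Request:
step_arm(
  plan=[
    {"travel": [-0.35,0,0],"twist": [0,0,0],"fingers": -1},
    {"travel": [-0.7,0,0],"twist": [0,0,0],"fingers": -1},
    {"travel": [-1,0,0],"twist": [0,0,0],"fingers": -1},
  ],
)

```text
time_s: 23.65
tcp_pos: [0.4896, -0.157, 0.2704]
tcp_rot: [-2.354, -2.08, -0.001]
contact_force: [0.2, 0.0, -1.8]
opening: 0.0203
```

Request:
step_arm(
  plan=[
    {"travel": [-0.35,0,0],"twist": [0,0,0],"fingers": -1},
    {"travel": [-0.7,0,0],"twist": [0,0,0],"fingers": -1},
    {"travel": [-1,0,0],"twist": [0,0,0],"fingers": -1},
  ],
)

```text
time_s: 24.02
tcp_pos: [0.4775, -0.2561, 0.2703]
tcp_rot: [-2.354, -2.081, -0.0]
contact_force: [1.0, 0.1, -1.9]
opening: 0.02
```

Request:
step_arm(
  plan=[
    {"travel": [-0.3,0,0],"twist": [0,0,0],"fingers": -1},
    {"travel": [-0.5,0,0],"twist": [0,0,0],"fingers": -1},
    {"travel": [-0.6,0,0],"twist": [0,0,0],"fingers": -1},
    {"travel": [-0.6,0,0],"twist": [0,0,0],"fingers": -1},
    {"travel": [-0.6,0,0],"twist": [0,0,0],"fingers": -1},
  ],
)

```text
time_s: 24.65
tcp_pos: [0.4713, -0.3132, 0.2702]
tcp_rot: [-2.351, -2.083, -0.002]
contact_force: [0.5, -0.3, -2.5]
opening: 0.0207
```

```bash
python3 - <<'E'
from rig import ctrl
from h import *
s=ctrl.sense();T=tool(s);print(s["time_s"],s["contact_force"]);print(np.round(T,4));t=ctrl.snapshot("top");p=ctrl.snapshot("side")
print("delta to cradle tool",T[:3,:3].T@(np.array([.4694,-.3145,.2634])-s["tcp_pos"]))
for y in(.165,-.08):
    b=(T@[-.0006,y,-.0105,1])[:3];print("expected",[proj(r,b).round(1) for r in(t,p)])
cv2.imwrite("pics/two5.png",np.hstack([cv2.resize(t["img"][80:280,260:460],(400,400)),cv2.resize(p["img"][180:380,300:500],(400,400))]))
E
```

```text
24.65 [ 0.53822459 -0.34357609 -2.4773399 ]
[[ 1.205e-01  9.927e-01  3.000e-04  4.713e-01]
 [ 9.927e-01 -1.205e-01  1.400e-03 -3.132e-01]
 [ 1.400e-03  1.000e-04 -1.000e+00  2.702e-01]
 [ 0.000e+00  0.000e+00  0.000e+00  1.000e+00]]
delta to cradle tool [-0.00153162 -0.00172169  0.00678362]
expected [array([435.6, 108.1]), array([444.1, 208.8])]
expected [array([427.2, 226.9]), array([349.3, 276.9])]
```

View pics/two5.png

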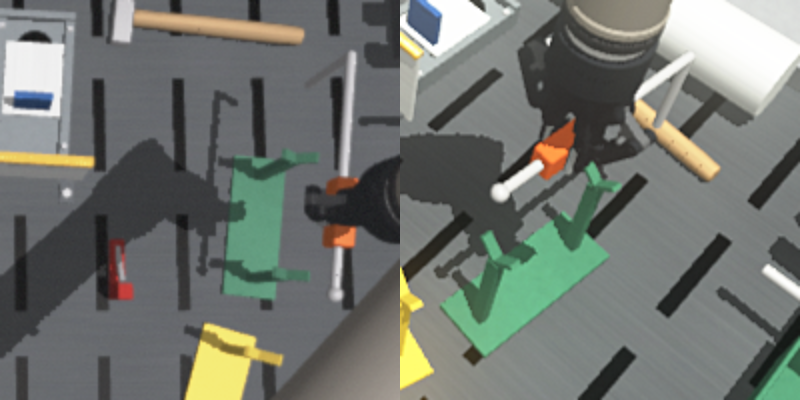

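Request:
step_arm(
  plan=[
    {"travel": [-0.015,-0.017,0.3],"twist": [0,0,0],"fingers": -1},
    {"travel": [-0.015,-0.017,0.6],"twist": [0,0,0],"fingers": -1},
    {"travel": [-0.015,-0.017,0.85],"twist": [0,0,0],"fingers": -1},
    {"travel": [-0.015,-0.017,1],"twist": [0,0,0],"fingers": -1},
    {"travel": [-0.015,-0.017,1],"twist": [0,0,0],"fingers": -1},
  ],
)

```text
time_s: 25.38
tcp_pos: [0.4686, -0.3149, 0.1694]
tcp_rot: [-2.351, -2.081, 0.001]
contact_force: [0.9, -0.4, -1.4]
opening: 0.02
```

Request:
step_arm(
  plan=[
    {"travel": [0,0,0.1],"twist": [0,0,0],"fingers": -1},
    {"travel": [0,0,0.2],"twist": [0,0,0],"fingers": -1},
    {"travel": [0,0,0.27],"twist": [0,0,0],"fingers": -1},
    {"travel": [0,0,0.32],"twist": [0,0,0],"fingers": -1},
    {"travel": [0,0,0.32],"twist": [0,0,0],"fingers": -1},
    {"travel": [0,0,0.32],"twist": [0,0,0],"fingers": -1},
  ],
)

```text
time_s: 26.12
tcp_pos: [0.469, -0.3161, 0.1386]
tcp_rot: [2.353, 2.081, 0.0]
contact_force: [-0.8, -0.2, -1.0]
opening: 0.0204
```

Request:
step_arm(
  plan=[
    {"travel": [0.005,0,0.01],"twist": [0,0,0],"fingers": -1},
    {"travel": [0.005,0,0.025],"twist": [0,0,0],"fingers": -1},
    {"travel": [0.005,0,0.025],"twist": [0,0,0],"fingers": -1},
  ],
)

```text
time_s: 26.5
tcp_pos: [0.4693, -0.315, 0.1362]
tcp_rot: [2.353, 2.081, 0.002]
contact_force: [-0.2, 1.4, 0.8]
opening: 0.0201
```

Request:
step_arm(
  grip_force=20,
  plan=[
    {"travel": [0,0,0.007],"twist": [0,0,0],"fingers": -1},
    {"travel": [0,0,0.007],"twist": [0,0,0],"fingers": -1},
    {"travel": [0,0,0.007],"twist": [0,0,0],"fingers": -0.3},
    {"travel": [0,0,0.007],"twist": [0,0,0],"fingers": 0},
    {"travel": [0,0,0.007],"twist": [0,0,0],"fingers": 0.5},
    {"travel": [0,0,0.007],"twist": [0,0,0],"fingers": 1},
    {"travel": [0,0,0.007],"twist": [0,0,0],"fingers": 1},
    {"travel": [0,0,0.007],"twist": [0,0,0],"fingers": 1},
  ],
)

```text
time_s: 27.5
tcp_pos: [0.4689, -0.3154, 0.1351]
tcp_rot: [2.353, 2.081, 0.0]
contact_force: [-0.2, 0.1, -0.1]
opening: 0.0851
```

Request:
step_arm(
  plan=[
    {"travel": [0,0,-0.15],"twist": [0,0,0],"fingers": 1},
    {"travel": [0,0,-0.4],"twist": [0,0,0],"fingers": 1},
    {"travel": [0,0,-0.8],"twist": [0,0,0],"fingers": 1},
    {"travel": [0,0,-1],"twist": [0,0,0],"fingers": 1},
    {"travel": [0,0,-1],"twist": [0,0,0],"fingers": 1},
  ],
)

```text
time_s: 28.12
tcp_pos: [0.4698, -0.3167, 0.2378]
tcp_rot: [2.35, 2.077, 0.002]
contact_force: [0.2, 1.2, -0.5]
opening: 0.0853
```

Request:
step_arm(
  plan=[
    {"travel": [0.4,-0.4,-0.3],"twist": [0,0,0],"fingers": 1},
    {"travel": [0.7,-0.7,-0.5],"twist": [0,0,0],"fingers": 1},
    {"travel": [1,-0.9,-0.6],"twist": [0,0,0],"fingers": 1},
    {"travel": [1,-0.9,-0.6],"twist": [0,0,0],"fingers": 1},
    {"travel": [1,-0.9,-0.6],"twist": [0,0,0],"fingers": 1},
  ],
)

```text
time_s: 28.75
tcp_pos: [0.3917, -0.2053, 0.2946]
tcp_rot: [-2.353, -2.081, 0.001]
contact_force: [0.5, 0.4, -0.1]
opening: 0.0855
```

```bash
python3 - <<'E'
from rig import ctrl
from h import *
s=ctrl.sense();print(s["time_s"],s["tcp_pos"],s["contact_force"],s["opening"]);t=ctrl.snapshot("top");p=ctrl.snapshot("side")
for nm,r,z,lo,hi,roi in [("handle",t,.16,(3,150,120),(16,255,255),(380,170,430,220)),("handleS",p,.16,(3,150,120),(16,255,255),(340,260,410,315)),("red",t,.09,(0,150,50),(8,255,255),(200,105,240,150)),("blue",t,.09,(100,120,40),(125,255,255),(260,115,295,140))]:
    q=seg(r["img"],lo,hi,roi)
    if q: print(nm,len(q[0]),np.round(cv2.boxPoints(q[1]),1).tolist(),ray(r,q[1][0],z))
cv2.imwrite("pics/fin.png",np.hstack([cv2.resize(t["img"],(400,300)),cv2.resize(p["img"],(400,300))]))
E
```

```text
28.75 [ 0.39165086 -0.20534599  0.2945815 ] [ 0.48109607  0.43060811 -0.08631409] 0.08545677606657441
handle 235 [[401.70001220703125, 202.89999389648438], [403.6000061035156, 177.89999389648438], [413.29998779296875, 178.60000610351562], [411.29998779296875, 203.60000610351562]] [ 0.47662534 -0.3140934   0.16      ]
handleS 492 [[350.3999938964844, 296.20001220703125], [380.0, 274.0], [389.0, 286.0], [359.3999938964844, 308.20001220703125]] [ 0.46537156 -0.31755366  0.16      ]
red 116 [[208.0, 134.0], [226.0, 134.0], [226.0, 140.0], [208.0, 140.0]] [0.62374805 0.13491602 0.09      ]
blue 122 [[268.0, 126.0], [285.0, 126.0], [285.0, 133.0], [268.0, 133.0]] [ 0.64208724 -0.01603066  0.09      ]
```

View pics/fin.png

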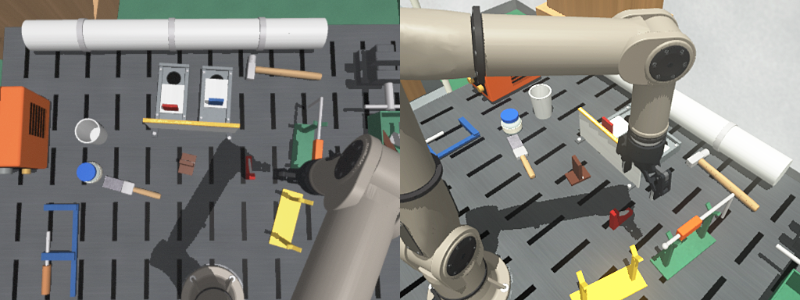

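The hook is back in the cradle (side-view outline within 0.5 px of the start). The red gate is open, the blue gate is unmoved, and nothing else has shifted, so I'll hand in.

```bash
python3 -c "
from rig import ctrl
print(ctrl.close_job())"
```

```text
the job is handed in; nothing more can be done
None
```

I took the hook from the green cradle by its handle, carried it over the guard and pulled the red paddle open with the hook until it met its stop. I handed the job in at about 29 s; no verdict is reported.

- **Pull:** I held it against the stop for about 3 s. The readings along the pull were 9 to 11 N and the highest was 11.4 N. A downward reading of 6 to 7 N came with it, so the total was about 13 N. I read the force only at the end of each move, not continuously.
- **Gates:** In the last picture the red paddle is still open and the blue one is at exactly its starting pixels.
- **Hook:** It lies in the green cradle, its handle within about 0.5 px of where it started in the side view. The top view had the handle partly hidden by the arm, so its 5 mm shift there is not a real disagreement.
- **Surroundings:** The gripper was empty and clear, with the wrist force at about zero. Nothing else looked moved. I saw no sign of touching the guard, though only the pictures and the force readings back that up.

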